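# Refill a spring-fed dispensing lane with the tall pack from the hook rack

## Task

Take the tall pack off its hook on the rack and load it into the spring-fed dispensing lane: use the pack to press the spring follower back, then lower the pack gently onto the lane's floor behind the front stop, without dropping or ramming it, and let go so that the follower holds it standing upright against the stop. Leave the other hanging packs on their hooks, and do not shift or knock over the bottles and other things on the bench.

Things in the scene. Friction and masses are not known exactly. Their poses are not given: they have to be found in the camera images.
- pack: The tall pack: rigid white plastic case 26 deep (x), 44 wide (y), 115 mm tall (z), 0.14 kg, with a hanging loop on top. Origin: centre of its underside, z up. It hangs on one of the rack's three hooks (varies) with its x along the hook; it is the only tall pack, the other two are 65 mm tall. Grip it across its 44 mm width, well below the hook.
- pack_loop (a point): Top of the opening in the tall pack's loop, where it rests on its hook, 143 mm above the pack's underside. The loop is 4 mm thick (x), 30 mm wide, 34 mm high; its opening is 18 mm wide and 28 mm high.
- rack: Grey slotted-angle steel rack, 430 mm wide (y), fixed. Origin: on the bench midway between its uprights, z up; its hooks point to -x, towards the robot. Three wire hooks at y = -125, 0, +125 mm come down from the shelf board at x = -10 mm, then run forward. The board covers the hooks, so packs cannot be reached from straight above: come in from the -x side with the tool leaning.
- mid_hook (a point): Where a loop rests on the middle hook (6 mm wire): top of its saddle, 303 mm high, at rack x = -45 mm; the other hooks are alike. From there the wire turns up to a tip at rack x = -68 mm, top 315 mm high. Lift a loop 13 to 20 mm from its resting place, then draw it off to the rack's -x.
- shelf_front (a point): Middle of the lower front edge of the rack's shelf board, 386 mm high, at rack x = -91 mm. The board is 440 mm wide, reaches back to rack x = +10 mm and carries bins.
- lane: The dispensing lane, fixed on the bench: grey base plate 96 mm wide, steel front stop, aluminium floor plate, grey spring follower. Origin: on the bench at the stop's rear face, on the centre line; +x runs back along the lane, away from the stop; z up. A loaded pack stands on the floor plate, its x along the lane's x, front face on the stop: its origin is then at lane x = 13, y = 0 mm.
- stop_top (a point): Middle of the front stop's top edge, at its rear face, 48 mm above the bench. The stop is an upright steel tab 36 mm wide, 3 mm thick (lane x = -3 to 0 mm).
- lane_mid (a point): Point on the bench under the middle of the floor plate (lane x = 29 mm). The plate is 52 mm long, with 6 mm high side rails 56 mm apart. Its top is set 6 to 36 mm above the bench, different every time and not measured: feel for it. Behind it are the follower's guides and, at lane x = 203 mm, a back plate 100 mm high.
- follower (a joint): The spring follower: an upright grey plate 46 mm wide, 8 mm thick, from 39 to 125 mm above the bench, that slides along the lane's x. Value in m: 0 is fully forward, its front face at lane x = 6 mm; it grows as the follower is pressed back, at most 0.07. The spring pushes it forward with about 3 N at 0 and 5 N at 0.045, damped. It reads about 0.020 with a pack loaded.
- pack_wide: A white hanging pack 62 mm wide, 26 mm deep, 65 mm tall, to be left on its hook. Origin: centre of its underside.
- pack_short: A white hanging pack 44 mm wide, 26 mm deep, 65 mm tall, to be left on its hook. Origin: centre of its underside.
- amber_bottle: An amber bottle, 48 mm across and 95 mm tall, on the bench near the rack, to be left alone. Origin: centre of its underside.
- tablet_jar: A white jar, 60 mm across and 75 mm tall, on the bench under the rack, to be left alone. Origin: centre of its underside.
- carton: A cardboard carton 90 x 60 x 45 mm on the bench, to be left alone. Origin: centre of its underside.
- drops_bottle: A small white bottle, 36 mm across and 70 mm tall, beside the lane, to be left alone. Origin: centre of its underside.
- measure_cup: A clear plastic cup, 60 mm across and 60 mm tall, beside the lane, to be left alone. Origin: centre of its underside.

How it is judged:
On the way, in this order (a step that is already met when the one before it is completed fails the run):
1. the tall pack is off its hook, held in the gripper clear in front of the hooks (x of pack_loop in the frame of rack below -0.085 m and contact force between pack and the fingers above 0.5 N and height (world z) of pack above 0.06 m), for 0.1 s.
2. the follower is pressed back by the pack, with the pack inside the lane behind the stop and upright (value of joint follower above 0.016 m and x of pack in the frame of lane between 0.008 and 0.05 m and angle between pack's own z axis and vertical below 0.4 rad and contact force between pack and the fingers above 0.5 N), for 0.1 s.
At the end, for the whole second after the job is handed in: The tall pack stands on the lane floor (underside under 41 mm high), upright within 7 and square within 8 degrees, centre 8 to 19 mm behind the stop and within 10 mm of the centre line, follower at 0.014 to 0.028, let go, at rest; the other packs still hang within 30 mm of their places (x of pack in the frame of lane between 0.008 and 0.019 m and y of pack in the frame of lane between -0.01 and 0.01 m and height (world z) of pack below 0.041 m and angle between pack's own z axis and vertical below 0.12 rad and value of joint follower between 0.014 and 0.028 m and angle between the x axis of pack and the x axis of lane, either way round below 0.15 rad and linear speed of pack below 0.02 m/s and contact force between pack and the fingers below 0.05 N and distance of each of pack_wide, pack_short from where it was at the start of the episode below 0.03 m); the robot touches nothing.
It fails at once if the pack is dropped or thrown: it moves faster than 0.3 m/s while the fingers do not hold it (a fall of about 5 mm) (contact force between pack and the fingers below 0.05 N and linear speed of pack above 0.3 m/s).
It fails at once if the pack is rammed into the lane with more than 50 N (contact force between pack and lane above 50 N).
It fails at once if another hanging pack is knocked off its hook or moved more than 50 mm (distance of any of pack_wide, pack_short from where it was at the start of the episode above 0.05 m).
It fails at once if a bottle, jar, cup or carton on the bench is shifted by more than 30 mm or tipped (distance of any of amber_bottle, tablet_jar, carton, drops_bottle, measure_cup from where it was at the start of the episode above 0.03 m or angle between any of amber_bottle, tablet_jar, drops_bottle, measure_cup's own z axis and vertical above 0.5 rad).
It also fails if it takes over 51 s, if anything falls off the work surface, if the arm or the gripper's body presses on something with over 40 N, if the wrist force passes 120 N, or if a joint passes its speed limit or range.

## Robot

A 6-joint arm with a two-finger parallel gripper is mounted at the origin on the work surface. World frame = base frame: x ahead of the robot, y to its left, z up, the work surface at z = 0. Lengths are in m, angles in rad, forces in N, time in s.
With the tool pointing down it reaches from about 0.3 to 0.875 m from the base axis. Payload 6.4 kg.
Tool frame: the origin (TCP) lies midway between the tips of the shut fingers; the grasp point (between the pads) lies 19 mm behind it (r.hold_point_z is the distance from the TCP to the grasp point, in m); z points along the fingers, y is the line along which they close (so a half turn about z gives the same grasp; the last joint's range is limited). The gripper opens to 85 mm and grips with 20 to 120 N. Pads are 22 mm wide; open, the fingers measure 114 mm over their backs; the gripper's body (76 mm by 85 mm) begins 54 mm behind the grasp point. The pads swing forward as they close: fully open they stand 13 mm farther back than shut.
Start: joints at [-1.385, 0.181, 1.607, -0, 1.354, -0.206], TCP at [0.22, -0.531, 0.231] pointing down, gripper open.
Joint ranges: [-2.99, 2.99], [-0.89, 2.07], [0.3, 2.58], [-1.14, 4.28], [0, 2.63], [-3.12, 3.12]. Speed limits (rad/s): [2.57, 2.57, 3.01, 3.14, 3.14, 3.14].

## Interface

Orientations are given as a unit quaternion [w, x, y, z].
In Python, from cell import r, camera, calibration gives the robot as it stands. The module is installed in compiled form; this text tells all that it offers.
- The arm moves only by the tool move_arm, never from a script. Its argument "targets" is a list that holds one entry, the list of rows, each a list of 7 numbers: the shift along the tool's x, y, z in mm, then the turn, a rotation vector about the tool's x, y, z in rad, then the closure, from 0 (fully open) to 1 (shut). A call has 1 to 10 rows; each row shifts and turns the commanded pose from where the row before left it, along the tool's axes as they then stand; what a row does not reach is not made up. A row lasts 1/12 s, in which the tool goes at most 41.7 mm and 7.16 degrees, less where a joint would pass 70% of its speed; a pose out of reach is approached as far as the arm can. A call is refused whole if a number of a shift passes 41.7 or a number of a turn 0.125, either way. A call with a gripper value outside its range is refused whole. The fingers move at their own pace and stop on an object; "force" is the grip in N (left out, the last holds). Time passes only in rows, so rows that do not move let the fingers close. It gives the time, the measured TCP pose, the force, the opening and the grip force at its end, in the units of the state.
- r.read_state(): the state, without advancing time (a new reading comes with each control period).
- camera(name): name is "scene" or "top" or "wrist"; returns (picture, depth): 400x640x3 uint8, blue, green, red; 400x640 float32, m along the optical axis (not along the pixel's ray), 0 where there is no reading.
- calibration(name): a dict with "vertical_fov" (degrees; the focal length in pixels is half the picture's height over the tangent of half this angle, whatever the lens; pixels are square), "cx", "cy" (the principal point, pixels), "position" and "orientation" of the camera in the world. Camera axes: x right, y up, looking along -z (the intrinsics and any distortion apply to the point x, -y, -z); pixel columns grow to the right and rows downward; lengths in m; the calibration is good to about 2 mm. A picture is of the moment at which its call begins: read the wrist's pose just before it. calibration takes no time and is no camera call; for the wrist camera it gives the pose at the moment of the call.
- r.close_job(): hands the job in; it is judged then, once.
The state is a dict: "t": time; "q": joint angles; "joint_velocities": joint speeds; "effort": joint torques, N m; "eef_pos": TCP position; "tool_rot": TCP orientation; "contact_force": force on the tool from outside, world axes, zero at the start; "wrist_torque": the same for the moment, N m; "width": opening from 0.0 (shut) to 1.0 (fully open); "gripper_force": force on a finger pad.
Only numpy, scipy, OpenCV 4.12 (cv2) and the standard library are available. Lean on these libraries where they do the work, as an engineer would, in place of code of your own. Each camera call takes 0.05 s, during which the arm holds its last target. There are 200 camera calls.

## Working session

There is one attempt and no reset: what is moved stays moved. The work goes in short steps, Python scripts to look and compute and a tool call to move; the robot and the scene stay as the last step left them, time stands still between calls to the robot, and variables do not carry over. Pictures are saved under pics/ and viewed, at most 10 in all, crops included, and the job is handed in when it is done.

Besides the shell and the picture viewer there is one more tool, called after ">>>" as a command line: name --argument value ..., lists and objects as JSON in quotes. move_arm: Moves the arm, as the interface text tells. Its arguments: {"type":"object","properties":{"targets":{"type":"array","items":{"type":"array","items":{"type":"array","items":{"type":"number"}}}},"force":{"type":"number"}},"required":["targets"]}

```bash
mkdir -p pics; cat > h.py <<'E'
import numpy as np, cv2
from cell import r, camera, calibration
from scipy.spatial.transform import Rotation as R
def rot(q): return R.from_quat([q[1],q[2],q[3],q[0]])
def grab(n):
    c=calibration(n); im,d=camera(n); np.savez(f'{n}.npz',im=im,d=d,c=np.array([c],dtype=object)); return im,d,c
def load(n):
    z=np.load(f'{n}.npz',allow_pickle=True); return z['im'],z['d'],z['c'][0]
def pts(d,c):
    f=200/np.tan(np.radians(c['vertical_fov'])/2)
    v,u=np.mgrid[0:d.shape[0],0:d.shape[1]]
    p=np.stack([(u-c['cx'])/f*d,-(v-c['cy'])/f*d,-d],-1)
    return p@rot(c['orientation']).as_matrix().T+np.array(c['position'])
E
python3 - <<'E'
from h import *
s=r.read_state(); print(s, r.hold_point_z)
ims=[]
for n in ('scene','top'):
    im,d,c=grab(n); print(n,c); ims.append(im); cv2.imwrite(f'pics/{n}0.png',im)
print(calibration('wrist'))
E
```

```text
{'t': 0.0, 'q': array([-1.38527884e+00,  1.81499212e-01,  1.60800375e+00,  1.45596204e-05,
        1.35380561e+00, -2.06296136e-01]), 'joint_velocities': array([ 9.07002231e-04,  9.57539658e-04,  1.76538177e-03,  1.92405806e-03,
        1.59027873e-04, -1.57313302e-05]), 'effort': array([-1.44216036e-03, -4.44880557e+01, -3.51339984e+01, -4.07304997e-04,
        9.18857491e-03, -3.11488350e-05]), 'eef_pos': array([ 0.21949177, -0.53086592,  0.23040973]), 'tool_rot': array([-8.57836111e-04,  9.80871502e-01,  1.94654465e-01,  1.60207919e-05]), 'contact_force': array([-0.41742098,  0.45667934,  0.00730516]), 'wrist_torque': array([-0.03193847, -0.01309066,  0.00895267]), 'gripper_force': 0.0, 'width': 0.9994852917514708} 0.0187
scene {'vertical_fov': 42.43030239207254, 'cx': 329.10192715151743, 'cy': 209.1546433025284, 'position': array([1.54657716, 0.24116519, 1.12118617]), 'orientation': array([0.54047061, 0.26165881, 0.33863782, 0.72439673])}
top {'vertical_fov': 53.32677729724223, 'cx': 319.6429713130794, 'cy': 195.9728087853183, 'position': array([ 0.44059377, -0.051575  ,  1.49196519]), 'orientation': array([ 0.70924538,  0.02730306, -0.021961  , -0.70409037])}
{'vertical_fov': 60.03185297644211, 'cx': 320.17187390186876, 'cy': 202.68930758269775, 'position': array([ 0.2814384 , -0.50528661,  0.37379167]), 'orientation': array([ 0.82435986, -0.11000866,  0.07396406, -0.55032557])}
```

View pics/scene0.png

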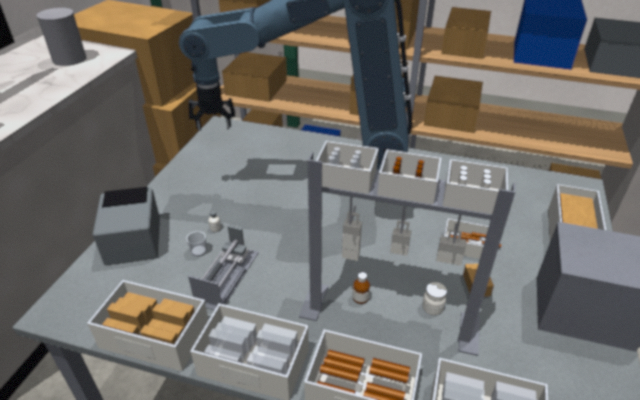

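View pics/top0.png

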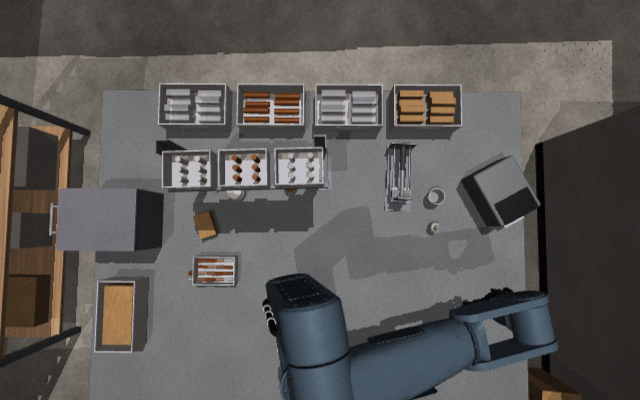

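Scene view (from behind the rack): the tall pack hangs on the left hook (~350,235), nearest the lane (~230,270). The short pack is at (400,238) and the wide one at (452,248). Top view: lane at (399,178), stop end toward the robot, rack board at (243,168).

```bash
python3 - <<'E'
from h import *
for n in ('scene','top'):
    im,d,c=load(n); P=pts(d,c); print(n,(d>0).mean())
    ok=d>0
    print('bench z',np.median(P[...,2][ok&(abs(P[...,2])<.03)]))
im,d,c=load('top'); P=pts(d,c)
for px in [(399,207),(399,203),(399,195),(399,188),(399,180),(399,170),(399,150),(243,168),(326,150),(235,195),(205,225),(434,228),(436,197)]:
    print('top',px,np.round(P[px[1],px[0]],3))
# shelf: board/bin tops between z .38 and .5
m=(d>0)&(P[...,2]>.37)&(P[...,2]<.41); m[:,340:]=0; m[:140]=0;m[200:]=0
q=P[m]; print(m.sum(), np.percentile(q,[1,50,99],axis=0))
rc=cv2.minAreaRect(q[:,:2].astype(np.float32)); print(rc)
im,d,c=load('scene'); P=pts(d,c)
for px in [(350,245),(352,225),(350,215),(400,240),(452,250),(362,290),(435,298),(475,280),(213,222),(196,243),(236,236),(210,290)]:
    print('sc',px,np.round(P[px[1],px[0]],3), im[px[1],px[0]])
a=cv2.resize(im[120:340,170:530],None,fx=2.2,fy=2.2,interpolation=cv2.INTER_CUBIC); cv2.imwrite('pics/sc_crop.png',a)
im,d,c=load('top')
cv2.imwrite('pics/top_crop.png',cv2.resize(im[130:250,360:460],None,fx=5,fy=5,interpolation=cv2.INTER_CUBIC))
E
```

```text
scene 0.9893203125
bench z -0.002523677071639252
top 0.995734375
bench z 0.00042639646312747637
top (399, 207) [ 0.505 -0.336  0.006]
top (399, 203) [ 0.52  -0.336  0.006]
top (399, 195) [ 0.546 -0.325  0.063]
top (399, 188) [ 0.573 -0.33   0.039]
top (399, 180) [ 0.607 -0.338  0.   ]
top (399, 170) [ 0.644 -0.337  0.005]
top (399, 150) [ 0.72  -0.338  0.003]
top (243, 168) [0.59  0.165 0.422]
top (326, 150) [ 0.641 -0.06   0.419]
top (235, 195) [0.541 0.262 0.074]
top (205, 225) [0.433 0.376 0.041]
top (434, 228) [ 0.429 -0.448  0.07 ]
top (436, 197) [ 0.543 -0.473  0.009]
203 [[ 0.52830534 -0.05762018  0.37194208]
 [ 0.54058158  0.1781016   0.3958698 ]
 [ 0.66350534  0.37160722  0.40960959]]
((0.5967093706130981, 0.15645858645439148), (0.12468243390321732, 0.43605318665504456), 1.6584349870681763)
sc (350, 245) [0.599 0.034 0.21 ] [135 139 138]
sc (352, 225) [0.594 0.036 0.274] [121 123 125]
sc (350, 215) [0.622 0.036 0.329] [91 88 87]
sc (400, 240) [0.593 0.159 0.256] [109 111 111]
sc (452, 250) [0.591 0.286 0.256] [106 111 109]
sc (362, 290) [0.607 0.076 0.061] [  6  56 100]
sc (435, 298) [0.585 0.271 0.068] [135 138 139]
sc (475, 280) [0.653 0.349 0.233] [79 76 74]
sc (213, 222) [ 0.445 -0.452  0.038] [187 191 192]
sc (196, 243) [ 0.527 -0.473  0.013] [139 134 128]
sc (236, 236) [ 0.536 -0.325  0.09 ] [77 74 70]
sc (210, 290) [ 0.73  -0.317  0.065] [77 72 72]
```

View pics/top_crop.png

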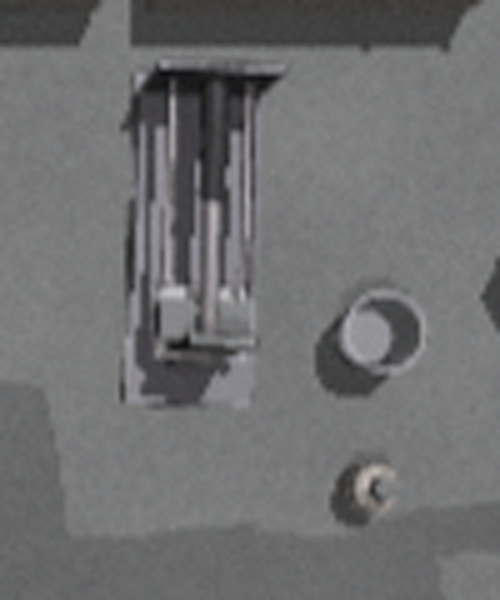

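Lane crop: base plate spans about (125–250, 70–405), the follower's front plate is near row 350 and the stop end at the bottom; the cup (385,335) and drops bottle (375,485) are well to the right. Next I'll plan a move to a leaning pose in front of the tall pack.

```bash
cat >> h.py <<'E'
def toolR(phi,yaw):  # phi lean from vertical (deg), yaw deg
    f=np.radians(phi); s,c=np.sin(f),np.cos(f)
    M=np.array([[c,0,s],[0,-1,0],[s,0,-c]])   # columns x,y,z
    return R.from_euler('z',yaw,degrees=True)*R.from_matrix(M)
def plan(p,Rt,n=None,vmax=36,wmax=.11,s=None):
    s=s or r.read_state(); R0=rot(s['tool_rot']); p0=np.array(s['eef_pos'])
    w=(R0.inv()*Rt).as_rotvec(); dp=(np.array(p)-p0)*1000
    n=n or int(max(np.ceil(np.linalg.norm(dp)/vmax),np.ceil(np.linalg.norm(w)/wmax),1))
    S=sum((R0*R.from_rotvec(w*k/n)).as_matrix() for k in range(n))
    sh=np.linalg.solve(S,dp); print('n',n,'row',np.round(sh,1),np.round(w/n,4)); return n
E
python3 - <<'E'
from h import *
s=r.read_state(); c=calibration('wrist'); Rt=rot(s['tool_rot'])
print('cam in tool', np.round((Rt.inv()*rot(c['orientation'])).as_matrix(),3), np.round(Rt.inv().apply(np.array(c['position'])-s['eef_pos']),4))
plan([.40,.03,.24],toolR(50,1.7))
im,d,c=load('scene'); P=pts(d,c)
for nm,(u0,u1,v0,v1) in {'tall':(343,360,222,256),'short':(393,410,230,252),'wide':(440,466,236,262)}.items():
    q=P[v0:v1,u0:u1].reshape(-1,3); q=q[(q[:,0]>.55)&(q[:,0]<.61)]; print(nm,len(q),np.round(np.percentile(q,[5,50,95],axis=0),3).tolist())
E
```

```text
cam in tool [[ 0.002  0.965  0.263]
 [ 1.    -0.001 -0.001]
 [-0.001  0.263 -0.965]] [ 0.0671 -0.0003 -0.1433]
n 17 row [ 17.3 -30.    6. ] [-0.0094  0.0508  0.0199]
tall 564 [[0.587, 0.016, 0.177], [0.598, 0.036, 0.231], [0.601, 0.056, 0.273]]
short 355 [[0.58, 0.143, 0.221], [0.593, 0.162, 0.255], [0.597, 0.18, 0.275]]
wide 595 [[0.57, 0.259, 0.22], [0.589, 0.285, 0.257], [0.593, 0.312, 0.276]]
```

>>> move_arm --targets '[[[17.3,-30,6,-0.0094,0.0508,0.0199,0],[17.3,-30,6,-0.0094,0.0508,0.0199,0],[17.3,-30,6,-0.0094,0.0508,0.0199,0],[17.3,-30,6,-0.0094,0.0508,0.0199,0],[17.3,-30,6,-0.0094,0.0508,0.0199,0],[17.3,-30,6,-0.0094,0.0508,0.0199,0],[17.3,-30,6,-0.0094,0.0508,0.0199,0],[17.3,-30,6,-0.0094,0.0508,0.0199,0]]]'

```text
t: 0.77
eef_pos: [0.2812, -0.2574, 0.2025]
tool_rot: [-0.003, 0.972, 0.112, 0.206]
contact_force: [-0.4, 0.7, 0.0]
width: 1.005
gripper_force: 0.0
```

```bash
python3 - <<'E'
from h import *
s=r.read_state(); print(s['t'],s['eef_pos'],s['q'],s['contact_force'])
im,d,c=grab('wrist'); cv2.imwrite('pics/w1.png',im); np.savez('w1.npz',im=im,d=d,c=np.array([c],dtype=object))
plan([.40,.03,.24],toolR(50,1.7))
E
```

```text
0.7667 [ 0.28124958 -0.25744552  0.20246398] [-1.44399837 -0.43008642  2.26621322  0.42835671  1.32980149 -0.21094299] [-0.4217561   0.66288971  0.02158116]
n 9 row [ 17.2 -29.    5.9] [-0.0101  0.05    0.0195]
```

View pics/w1.png

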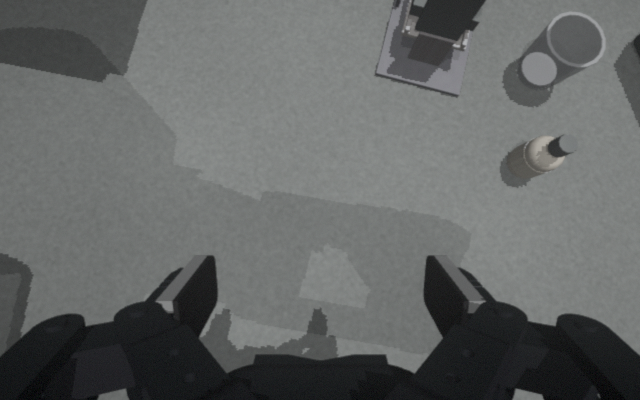

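Wrist view: lane's front end with the stop at (435,40), cup (560,55), drops bottle (545,155), clear of the path. I'll continue toward the rack, staying a bit farther out.

```bash
python3 - <<'E'
from h import *
plan([.45,.03,.25],toolR(45,1.7),n=12)
E
```

```text
n 12 row [ 16.8 -21.2   5.6] [-0.0069  0.0303  0.0149]
```

>>> move_arm --targets '[[[16.8,-21.2,5.6,-0.0069,0.0303,0.0149,0],[16.8,-21.2,5.6,-0.0069,0.0303,0.0149,0],[16.8,-21.2,5.6,-0.0069,0.0303,0.0149,0],[16.8,-21.2,5.6,-0.0069,0.0303,0.0149,0],[16.8,-21.2,5.6,-0.0069,0.0303,0.0149,0],[16.8,-21.2,5.6,-0.0069,0.0303,0.0149,0]]]'

```text
t: 1.32
eef_pos: [0.3611, -0.1139, 0.2156]
tool_rot: [-0.002, 0.953, 0.063, 0.295]
contact_force: [1.0, -0.3, 0.2]
width: 1.004
gripper_force: 0.0
```

```bash
python3 - <<'E'
from h import *
s=r.read_state(); print(s['t'],s['eef_pos'],s['q'],s['contact_force'])
plan([.45,.03,.25],toolR(45,1.7))
E
```

```text
1.3167 [ 0.36107748 -0.11391548  0.21555335] [-1.16944516 -0.80121494  2.47774242  0.5866967   1.2993244   0.15590021] [ 0.95777087 -0.33218497  0.15882482]
n 5 row [ 20.4 -27.    6.7] [-0.0066  0.0372  0.0185]
```

```bash
python3 - <<'E'
from h import *
plan([.47,.03,.26],toolR(36,1.7),n=8)
E
```

```text
n 8 row [ 15.7 -16.7   3.8] [-0.0032  0.0036  0.0118]
```

>>> move_arm --targets '[[[15.7,-16.7,3.8,-0.0032,0.0036,0.0118,0],[15.7,-16.7,3.8,-0.0032,0.0036,0.0118,0],[15.7,-16.7,3.8,-0.0032,0.0036,0.0118,0],[15.7,-16.7,3.8,-0.0032,0.0036,0.0118,0],[15.7,-16.7,3.8,-0.0032,0.0036,0.0118,0],[15.7,-16.7,3.8,-0.0032,0.0036,0.0118,0],[15.7,-16.7,3.8,-0.0032,0.0036,0.0118,0],[15.7,-16.7,3.8,-0.0032,0.0036,0.0118,0],[0,0,0,0,0,0,0]]]'

```text
t: 2.07
eef_pos: [0.4711, 0.0325, 0.2615]
tool_rot: [-0.005, 0.951, 0.017, 0.309]
contact_force: [-0.2, 0.0, -0.2]
width: 1.004
gripper_force: 0.0
```

```bash
python3 - <<'E'
from h import *
s=r.read_state(); print(s['t'],s['eef_pos'],s['q'],s['contact_force'])
im,d,c=grab('wrist'); cv2.imwrite('pics/w2.png',im); np.savez('w2.npz',im=im,d=d,c=np.array([c],dtype=object))
E
```

```text
2.0667 [0.47114029 0.03254646 0.26145772] [-0.33559574 -0.56863937  2.29316137  0.29008472  0.84277814  1.06875439] [-0.21935551  0.03985742 -0.20862481]
```

View pics/w2.png

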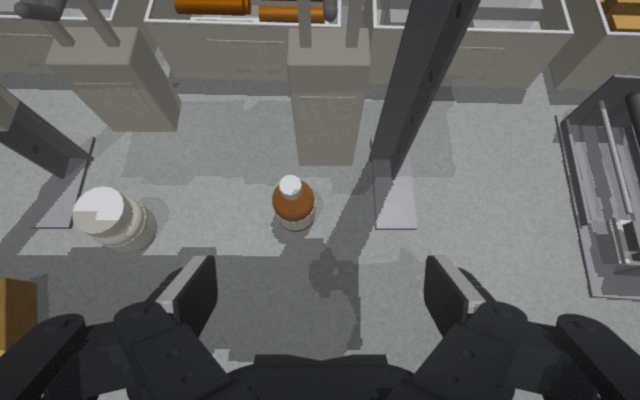

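Wrist view: tall pack centre ahead, front face about (293–368, 65–165), loop over the hook at (330,40); another pack at (110,85), amber bottle (293,205), right upright (395,150). Measuring the pack's front face and yaw.

```bash
python3 - <<'E'
from h import *
z=np.load('w2.npz',allow_pickle=True); im,d,c=z['im'],z['d'],z['c'][0]; P=pts(d,c)
q=P[80:155,300:360].reshape(-1,3); A=np.c_[q[:,1:],np.ones(len(q))]
for _ in range(3):
    k=np.linalg.lstsq(A,q[:,0],rcond=None)[0]; res=q[:,0]-A@k; m=abs(res)<.004; q,A=q[m],A[m]
print('face x=k.[y,z,1]',k,len(q),res.std(),'yaw deg',-np.degrees(np.arctan(k[0])),'tilt',np.degrees(np.arctan(k[1])))
m=(abs(P[...,0]-(P[...,1]*k[0]+P[...,2]*k[1]+k[2]))<.004)&(P[...,2]>.12)&(P[...,2]<.3); m[:,:270]=0;m[:,390:]=0
for lo in (.17,.2,.23,.26):
    mm=m&(P[...,2]>lo)&(P[...,2]<lo+.015); print(lo,mm.sum(),np.percentile(P[mm],[1,50,99],axis=0).round(4).tolist())
print('zrange',np.percentile(P[m][:,2],[.3,99.7]))
for px in [(330,45),(330,35),(330,55),(310,30),(310,10),(350,20),(330,10),(330,64),(330,90),(330,164)]: print(px,P[px[1],px[0]].round(4))
# other packs
q=P[60:125,95:160].reshape(-1,3); print(np.median(q,axis=0))
E
```

```text
face x=k.[y,z,1] [-0.04748639 -0.01088743  0.57510793] 1332 0.0004210131743186443 yaw deg 2.7187275618997733 tilt -0.6237789842800003
0.17 524 [[0.5704, 0.011, 0.1701], [0.5715, 0.0322, 0.1778], [0.5729, 0.0538, 0.1848]]
0.2 727 [[0.57, 0.0111, 0.2001], [0.5711, 0.0321, 0.2077], [0.5729, 0.0539, 0.2148]]
0.23 1038 [[0.57, 0.0111, 0.2301], [0.5711, 0.0326, 0.2379], [0.5729, 0.0538, 0.2449]]
0.26 1707 [[0.5701, 0.0111, 0.2602], [0.5716, 0.0322, 0.2685], [0.5741, 0.0539, 0.2749]]
zrange [0.16286523 0.27617068]
(330, 45) [0.5852 0.0321 0.2743]
(330, 35) [0.5913 0.0323 0.2751]
(330, 55) [0.5773 0.0319 0.2755]
(310, 30) [0.5818 0.0423 0.2867]
(310, 10) [0.5827 0.042  0.2973]
(350, 20) [0.5823 0.023  0.2928]
(330, 10) [0.5624 0.0326 0.3147]
(330, 64) [0.5721 0.0318 0.2747]
(330, 90) [0.5706 0.0312 0.2562]
(330, 164) [0.5712 0.0287 0.1642]
[0.56738417 0.14762633 0.25065941]
```

```bash
python3 - <<'E'
from h import *
plan([.525,.031,.242],toolR(55,2.3),n=6)
E
```

```text
n 6 row [4.5 0.4 8.6] [ 0.0005  0.0556 -0.0002]
```

>>> move_arm --targets '[[[4.5,0.4,8.6,0.0005,0.0556,-0.0002,0],[4.5,0.4,8.6,0.0005,0.0556,-0.0002,0],[4.5,0.4,8.6,0.0005,0.0556,-0.0002,0],[4.5,0.4,8.6,0.0005,0.0556,-0.0002,0],[4.5,0.4,8.6,0.0005,0.0556,-0.0002,0],[4.5,0.4,8.6,0.0005,0.0556,-0.0002,0],[0,0,0,0,0,0,0]]]'

```text
t: 2.7
eef_pos: [0.5231, 0.0279, 0.239]
tool_rot: [-0.009, 0.888, 0.014, 0.46]
contact_force: [-0.8, 0.1, -0.3]
width: 1.001
gripper_force: 0.0
```

```bash
python3 - <<'E'
from h import *
s=r.read_state(); print(s['t'],s['eef_pos'],s['q'],s['contact_force'])
plan([.5928,.0328,.1943],toolR(55,2.3),n=6)
E
```

```text
2.7 [0.52313559 0.02788076 0.23903775] [-0.39193657 -0.49011841  2.45680092  0.94472547  0.43028595  0.41894297] [-0.78653984  0.10873517 -0.29844234]
n 6 row [ 0.6 -0.4 13.8] [ 0.0008  0.0005 -0.001 ]
```

>>> move_arm --targets '[[[0.6,-0.4,13.8,0.001,0,-0.001,0],[0.6,-0.4,13.8,0.001,0,-0.001,0],[0.6,-0.4,13.8,0.001,0,-0.001,0],[0.6,-0.4,13.8,0,0,-0.001,0],[0.6,-0.4,13.8,0.001,0,-0.001,0],[0.6,-0.4,13.8,0,0,-0.001,0],[0,0,0,0,0,0,0]]]'

```text
t: 3.28
eef_pos: [0.5949, 0.0332, 0.1965]
tool_rot: [-0.009, 0.888, 0.019, 0.46]
contact_force: [0.3, -0.2, -0.8]
width: 0.999
gripper_force: 0.0
```

```bash
python3 - <<'E'
from h import *
s=r.read_state(); print(s['t'],s['eef_pos'],s['q'],s['contact_force'])
plan([.5928,.0328,.1943],toolR(55,2.3),n=1)
im,d,c=grab('wrist'); cv2.imwrite('pics/w3.png',im)
E
```

```text
3.2833 [0.59486062 0.03324245 0.19646895] [-0.29198483 -0.1280706   2.31701141  1.48948671  0.27159535 -0.11349814] [ 0.3062805  -0.20369899 -0.7671636 ]
n 1 row [-3.   0.4 -0.4] [-0.0009  0.003   0.0017]
```

View pics/w3.png

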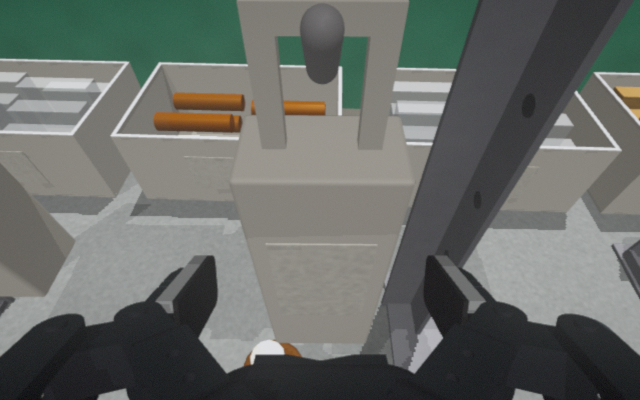

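The pack sits centred between the open pads (pack cols ~250–400, pads at 215 and 428). Closing now.

>>> move_arm --targets '[[[-2.5,0.3,0,0,0,0,0],[0,0,0,0,0,0,0.3],[0,0,0,0,0,0,0.5],[0,0,0,0,0,0,0.7],[0,0,0,0,0,0,0.8],[0,0,0,0,0,0,0.8],[0,0,0,0,0,0,0.8]]]' --force 50

```text
t: 3.92
eef_pos: [0.5929, 0.0334, 0.1959]
tool_rot: [-0.009, 0.887, 0.019, 0.462]
contact_force: [0.9, 1.0, 1.8]
width: 0.506
gripper_force: 55.2
```

>>> move_arm --targets '[[[3.3,0,-2.3,0,0,0,0.8],[3.3,0,-2.3,0,0,0,0.8],[3.3,0,-2.3,0,0,0,0.8],[3.3,0,-2.3,0,0,0,0.8],[0,0,0,0,0,0,0.8]]]'

```text
t: 4.33
eef_pos: [0.5925, 0.0335, 0.2114]
tool_rot: [-0.009, 0.887, 0.019, 0.461]
contact_force: [-0.5, 0.0, -1.6]
width: 0.502
gripper_force: 55.2
```

```bash
python3 - <<'E'
from h import *
s=r.read_state(); print(s['t'],s['eef_pos'],s['q'],s['contact_force'],s['wrist_torque'],s['gripper_force'])
plan(s['eef_pos']-np.array([.09,.0036,0]),rot(s['tool_rot']),n=8)
im,d,c=grab('wrist'); P=pts(d,c)
for px in [(322,185),(322,230),(322,165),(322,130),(322,78),(322,30)]: print(px,P[px[1],px[0]].round(4))
E
```

```text
4.3333 [0.59251768 0.03352457 0.21144759] [-0.29290089 -0.17286772  2.3155735   1.3338774   0.27901627  0.04701732] [-0.52508743  0.040228   -1.55293379] [-0.06177402  0.69256172 -0.02243427] 55.19150912761688
n 8 row [-6.5 -0.  -9.2] [0. 0. 0.]
(322, 185) [0.5721 0.033  0.2858]
(322, 230) [0.5717 0.0328 0.2673]
(322, 165) [0.5746 0.0331 0.2902]
(322, 130) [0.5642 0.0328 0.3089]
(322, 78) [0.5903 0.0338 0.3037]
(322, 30) [0.6112 0.0347 0.3057]
```

>>> move_arm --targets '[[[-6.5,0,-9.2,0,0,0,0.8],[-6.5,0,-9.2,0,0,0,0.8],[-6.5,0,-9.2,0,0,0,0.8],[-6.5,0,-9.2,0,0,0,0.8],[-6.5,0,-9.2,0,0,0,0.8],[-6.5,0,-9.2,0,0,0,0.8],[0,0,0,0,0,0,0.8],[0,0,0,0,0,0,0.8]]]'

```text
t: 5.05
eef_pos: [0.5249, 0.0305, 0.2109]
tool_rot: [-0.009, 0.887, 0.019, 0.461]
contact_force: [1.0, -0.8, -2.1]
width: 0.507
gripper_force: 55.2
```

```bash
python3 - <<'E'
from h import *
s=r.read_state(); print(s['t'],s['eef_pos'],s['q'],s['contact_force'],s['gripper_force'])
# lane geometry from first views
for n in ('top','w1','w2'):
    if n=='top': im,d,c=load('top')
    else:
        z=np.load(n+'.npz',allow_pickle=True); im,d,c=z['im'],z['d'],z['c'][0]
    P=pts(d,c); a=(d>0)&(P[...,1]<-.25)&(P[...,1]>-.41)&(P[...,0]>.45)&(P[...,0]<.8)
    for lo,hi in ((.003,.012),(.03,.06),(.085,.135)):
        m=a&(P[...,2]>lo)&(P[...,2]<hi)
        if m.sum()>8: print(n,lo,m.sum(),np.percentile(P[m],[1,50,99],axis=0).round(3).tolist(),cv2.minAreaRect(P[m][:,:2].astype(np.float32)))
E
```

```text
5.05 [0.5249055  0.03053327 0.21089636] [-0.38471444 -0.40639519  2.47749584  1.16148946  0.37624809  0.17986964] [ 0.99969974 -0.82917565 -2.0529495 ] 55.155377984046936
top 0.003 1140 [[0.453, -0.408, 0.003], [0.621, -0.323, 0.005], [0.793, -0.251, 0.012]] ((0.6244701147079468, -0.3301132917404175), (0.15895570814609528, 0.3440704345703125), 89.90734100341797)
top 0.03 290 [[0.521, -0.404, 0.031], [0.626, -0.325, 0.05], [0.794, -0.256, 0.06]] ((0.6595014333724976, -0.3195250928401947), (0.1591491848230362, 0.2758662700653076), 85.35948944091797)
top 0.085 185 [[0.53, -0.406, 0.085], [0.731, -0.336, 0.1], [0.799, -0.253, 0.129]] ((0.6640046834945679, -0.32692861557006836), (0.1570797860622406, 0.26859766244888306), 88.71903228759766)
w1 0.003 3776 [[0.492, -0.377, 0.004], [0.518, -0.317, 0.006], [0.586, -0.282, 0.011]] ((0.5238564014434814, -0.33886757493019104), (0.14595216512680054, 0.1286080926656723), 85.25899505615234)
w1 0.03 1890 [[0.519, -0.361, 0.031], [0.528, -0.325, 0.044], [0.558, -0.296, 0.06]] ((0.5343467593193054, -0.3261093497276306), (0.07588665187358856, 0.03904219716787338), 70.00856018066406)
w1 0.085 272 [[0.527, -0.352, 0.085], [0.528, -0.341, 0.089], [0.53, -0.317, 0.097]] ((0.528179943561554, -0.3330571949481964), (0.00323862349614501, 0.03792072832584381), 0.5679154396057129)
w2 0.003 8789 [[0.495, -0.377, 0.003], [0.624, -0.317, 0.006], [0.792, -0.281, 0.011]] ((0.6250947713851929, -0.31471875309944153), (0.12908625602722168, 0.3493324816226959), 89.78682708740234)
w2 0.03 3631 [[0.526, -0.38, 0.031], [0.725, -0.305, 0.045], [0.797, -0.253, 0.06]] ((0.6722162961959839, -0.28899139165878296), (0.1373274028301239, 0.28110191226005554), 74.92698669433594)
w2 0.085 1072 [[0.726, -0.345, 0.085], [0.791, -0.309, 0.094], [0.8, -0.251, 0.102]] ((0.7630956768989563, -0.29684603214263916), (0.09970072656869888, 0.07400812953710556), 83.31644439697266)
```

```bash
python3 - <<'E'
from h import *
s=r.read_state()
plan([.505,-.15,.225],rot(s['tool_rot']),n=9)
E
```

```text
n 9 row [-0.5 20.  -3.4] [0. 0. 0.]
```

>>> move_arm --targets '[[[-0.5,20,-3.4,0,0,0,0.8],[-0.5,20,-3.4,0,0,0,0.8],[-0.5,20,-3.4,0,0,0,0.8],[-0.5,20,-3.4,0,0,0,0.8],[-0.5,20,-3.4,0,0,0,0.8],[-0.5,20,-3.4,0,0,0,0.8],[-0.5,20,-3.4,0,0,0,0.8],[-0.5,20,-3.4,0,0,0,0.8],[-0.5,20,-3.4,0,0,0,0.8],[0,0,0,0,0,0,0.8]]]'

```text
t: 5.88
eef_pos: [0.5057, -0.1552, 0.2267]
tool_rot: [-0.006, 0.887, 0.017, 0.462]
contact_force: [1.1, -0.2, -0.9]
width: 0.509
gripper_force: 55.2
```

```bash
python3 - <<'E'
from h import *
s=r.read_state(); print(s['t'],s['eef_pos'],s['q'],s['contact_force'],s['gripper_force'])
im,d,c=grab('wrist'); cv2.imwrite('pics/w4.png',im); np.savez('w4.npz',im=im,d=d,c=np.array([c],dtype=object))
E
```

```text
5.8833 [ 0.505737   -0.15523975  0.2267115 ] [-1.00206731 -0.33387356  2.39520966  1.15746242  0.87801852 -0.1728713 ] [ 1.14623121 -0.16996731 -0.8864994 ] 55.15168368816376
```

View pics/w4.png

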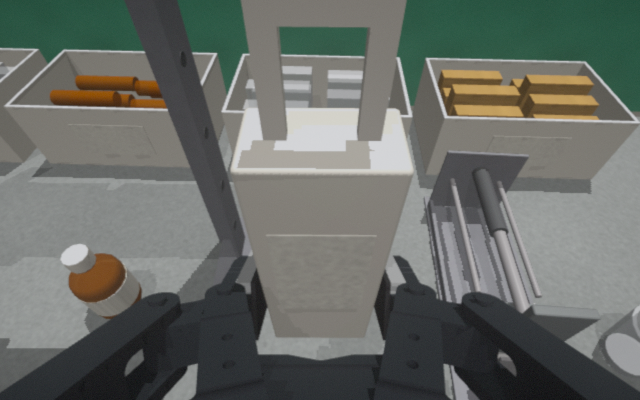

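```bash
python3 - <<'E'
from h import *
def ld(n):
    z=np.load(n+'.npz',allow_pickle=True); return z['im'],z['d'],z['c'][0]
D={n:pts(*ld(n)[1:]) for n in ('w1','w2','w4','top')}
def face(n,xr,yr,zr,nm):
    P=D[n].reshape(-1,3); m=np.all([(P[:,i]>a)&(P[:,i]<b) for i,(a,b) in enumerate((xr,yr,zr))],axis=0); q=P[m]
    if len(q)<10: print(nm,n,len(q)); return
    for _ in range(4):
        k=np.polyfit(q[:,1],q[:,0],1); e=q[:,0]-np.polyval(k,q[:,1]); q=q[abs(e)<max(.0015,2*e.std())] if e.std()>.001 else q
    print(nm,n,len(q),'yaw',np.degrees(-np.arctan(k[0])).round(2),'x@mid',np.polyval(k,-.333).round(4),'e',e.std().round(4),'y',np.percentile(q[:,1],[1,99]).round(4),'z',np.percentile(q[:,2],[1,99]).round(4))
face('w1',(.524,.534),(-.37,-.29),(.062,.13),'foll front')
face('w1',(.512,.524),(-.37,-.29),(.02,.05),'stop front')
face('w4',(.70,.74),(-.40,-.26),(.03,.097),'back')
face('w2',(.70,.74),(-.40,-.26),(.03,.097),'back')
# base plate edges: y extents per x bin at z .003-.012
for n in ('w1','w2','w4'):
    P=D[n].reshape(-1,3); m=(P[:,2]>.0033)&(P[:,2]<.009)&(P[:,1]<-.27)&(P[:,1]>-.40); q=P[m]
    for x in np.arange(.49,.72,.03):
        b=q[(q[:,0]>x)&(q[:,0]<x+.01)]
        if len(b)>15: print(n,x.round(3),len(b),np.percentile(b[:,1],[.5,99.5]).round(4))
P=D['w4'].reshape(-1,3); m=(P[:,2]>.11)&(P[:,2]<.14)&(P[:,1]<-.28)&(P[:,1]>-.38)&(P[:,0]<.6); q=P[m]; print('foll top',len(q),np.percentile(q,[1,50,99],axis=0).round(4).tolist(), cv2.minAreaRect(q[:,:2].astype(np.float32)))
P=D['w1'].reshape(-1,3); m=(P[:,2]>.012)&(P[:,2]<.06)&(P[:,1]<-.28)&(P[:,1]>-.38)&(P[:,0]<.56); q=P[m]
print('hist z w1',np.histogram(q[:,2],np.arange(.012,.06,.003)))
E
```

```text
foll front w1 1202 yaw -2.12 x@mid 0.5286 e 0.0006 y [-0.3513 -0.3065] z [0.0624 0.0959]
stop front w1 761 yaw -1.82 x@mid 0.5198 e 0.0009 y [-0.3468 -0.311 ] z [0.0204 0.0497]
back w4 2449 yaw -2.07 x@mid 0.7257 e 0.0009 y [-0.38   -0.2916] z [0.0309 0.0965]
back w2 1494 yaw -2.58 x@mid 0.726 e 0.0008 y [-0.3572 -0.291 ] z [0.0307 0.0963]
w1 0.49 624 [-0.3755 -0.2808]
w1 0.52 447 [-0.3765 -0.2813]
w1 0.55 144 [-0.3778 -0.2823]
w1 0.58 86 [-0.3002 -0.2833]
w2 0.49 288 [-0.334  -0.2796]
w2 0.52 309 [-0.3341 -0.2809]
w2 0.55 254 [-0.3186 -0.2816]
w2 0.58 185 [-0.3587 -0.2827]
w2 0.61 371 [-0.3687 -0.2842]
w2 0.64 387 [-0.3764 -0.2848]
w2 0.67 364 [-0.377 -0.286]
w2 0.7 337 [-0.3783 -0.2874]
w4 0.49 85 [-0.3015 -0.2801]
w4 0.52 23 [-0.2839 -0.2813]
w4 0.61 464 [-0.3628 -0.2842]
w4 0.64 387 [-0.3636 -0.2856]
w4 0.67 338 [-0.3643 -0.2865]
w4 0.7 287 [-0.362  -0.2876]
foll top 1284 [[0.5277, -0.3512, 0.1105], [0.5298, -0.328, 0.1248], [0.5365, -0.3062, 0.1272]] ((0.5323528051376343, -0.32877275347709656), (0.04620663449168205, 0.008908752351999283), 88.1886215209961)
hist z w1 (array([ 56,  64,  52,  62,  66,  68,  82, 262, 232, 202, 239, 194, 206,
       154, 157]), array([0.012, 0.015, 0.018, 0.021, 0.024, 0.027, 0.03 , 0.033, 0.036,
       0.039, 0.042, 0.045, 0.048, 0.051, 0.054, 0.057]))
```

```bash
cat >> h.py <<'E'
def packface(d,c,tcp,u=(265,385),v=(185,300)):
    P=pts(d,c); q=P[v[0]:v[1],u[0]:u[1]].reshape(-1,3); q=q[abs(q[:,0]-np.median(q[:,0]))<.01]
    for _ in range(4):
        A=np.c_[q[:,1:]-[tcp[1],tcp[2]],np.ones(len(q))]; k=np.linalg.lstsq(A,q[:,0],rcond=None)[0]; e=q[:,0]-A@k; q=q[abs(e)<.0025]
    pred=k[0]*(P[...,1]-tcp[1])+k[1]*(P[...,2]-tcp[2])+k[2]
    m=(abs(P[...,0]-pred)<.002)&(abs(P[...,1]-tcp[1])<.05)&(P[...,2]>tcp[2]+.02)&(P[...,2]<tcp[2]+.085)
    w=P[m]; t=(abs(P[...,1]-tcp[1])<.015)&(P[...,0]>pred+.003)&(P[...,0]<pred+.024)&(abs(P[...,2]-tcp[2]-.08)<.02)
    print('face yaw',np.degrees(-np.arctan(k[0])).round(2),'pitch(dx/dz)',np.degrees(np.arctan(k[1])).round(2),'x@tcp',k[2].round(4),'ycen',(np.percentile(w[:,1],[.5,99.5])).round(4),'topz',np.median(P[t][:,2]).round(4) if t.any() else None,'toppitch',np.polyfit(P[t][:,0],P[t][:,2],1)[0].round(3) if t.sum()>20 else None)
E
python3 - <<'E'
from h import *
z=np.load('w4.npz',allow_pickle=True); s=r.read_state(); packface(z['d'],z['c'][0],s['eef_pos'])
print(rot(s['tool_rot']).as_matrix().round(4))
E
```

```text
face yaw 2.12 pitch(dx/dz) 0.51 x@tcp 0.4842 ycen [-0.181  -0.1298] topz 0.3066 toppitch -0.061
[[ 0.5736  0.0382  0.8182]
 [ 0.0243 -0.9993  0.0296]
 [ 0.8188  0.0029 -0.5741]]
```

```bash
python3 - <<'E'
from h import *
s=r.read_state(); Rt=R.from_euler('z',-4.2,degrees=True)*rot(s['tool_rot'])
plan([.48,-.327,.15],Rt,n=9)
E
```

```text
n 9 row [-8.6 19.3  2.5] [-0.0067 -0.      0.0047]
```

>>> move_arm --targets '[[[-8.6,19.3,2.5,-0.0067,0,0.0047,0.8],[-8.6,19.3,2.5,-0.0067,0,0.0047,0.8],[-8.6,19.3,2.5,-0.0067,0,0.0047,0.8],[-8.6,19.3,2.5,-0.0067,0,0.0047,0.8],[-8.6,19.3,2.5,-0.0067,0,0.0047,0.8],[-8.6,19.3,2.5,-0.0067,0,0.0047,0.8],[-8.6,19.3,2.5,-0.0067,0,0.0047,0.8],[-8.6,19.3,2.5,-0.0067,0,0.0047,0.8],[-8.6,19.3,2.5,-0.0067,0,0.0047,0.8],[0,0,0,0,0,0,0.8]]]'

```text
t: 6.77
eef_pos: [0.4804, -0.3272, 0.148]
tool_rot: [0.009, 0.887, -0.015, 0.461]
contact_force: [-0.4, -0.5, -2.2]
width: 0.504
gripper_force: 55.1
```

```bash
cat >> h.py <<'E'
O=np.array([.5226,-.3287,0]); RL=R.from_euler('z',-2.1,degrees=True)
def tcp_for(lx,ly,zb): return O+RL.apply([lx+.0085,ly,0])+[0,0,zb+.0355]
def lane(s):
    q=RL.inv().apply(s['eef_pos']-O); print('t',s['t'],'pack lane x,y mm',((q[:2]-[.0085,0])*1000).round(1),'zb',((s['eef_pos'][2]-.0355)*1000).round(1),'F',np.round(s['contact_force'],1),'grip',s['gripper_force'])
def lane_rot(s): return toolR(55.05,-2.0)
E
python3 - <<'E'
from h import *
s=r.read_state(); lane(s); print(s['q']); print(rot(s['tool_rot']).as_matrix().round(4))
im,d,c=grab('wrist'); cv2.imwrite('pics/w5.png',im); packface(d,c,s['eef_pos'])
plan(tcp_for(-.035,0,.060),lane_rot(s),n=6)
E
```

```text
t 6.7667 pack lane x,y mm [-50.7  -0.1] zb 112.5 F [-0.4 -0.5 -2.2] grip 55.12437701225281
[-1.2753502   0.12397668  2.2075978   1.27808516  0.93980392 -0.56143664]
[[ 0.5752 -0.0351  0.8172]
 [-0.0183 -0.9994 -0.03  ]
 [ 0.8178  0.0023 -0.5755]]
face yaw -2.0 pitch(dx/dz) 0.63 x@tcp 0.4589 ycen [-0.3514 -0.3005] topz 0.228 toppitch -0.057
n 6 row [-5.7  0.3  7.2] [-0.0001  0.0005  0.0003]
```

View pics/w5.png

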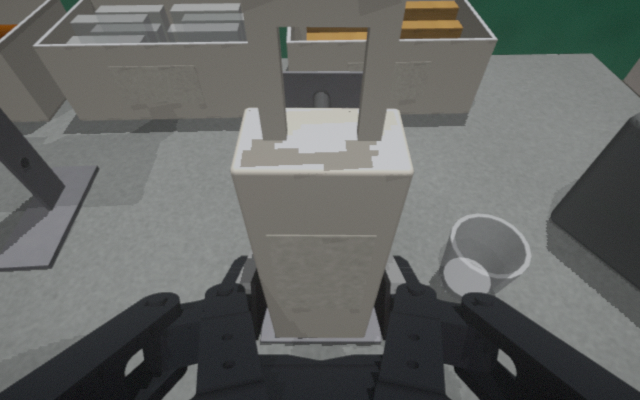

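The pack is square and centred over the lane front (lane base visible just under it at (320,335)), with the cup (485,255) clear. Descending to just above stop height.

>>> move_arm --targets '[[[-5.7,0.3,7.2,0,0.0005,0,0.8],[-5.7,0.3,7.2,0,0.0005,0,0.8],[-5.7,0.3,7.2,0,0.0005,0,0.8],[-5.7,0.3,7.2,0,0.0005,0,0.8],[-5.7,0.3,7.2,0,0.0005,0,0.8],[-5.7,0.3,7.2,0,0.0005,0,0.8],[0,0,0,0,0,0,0.8],[0,0,0,0,0,0,0.8]]]'

```text
t: 7.48
eef_pos: [0.4967, -0.3253, 0.0963]
tool_rot: [0.007, 0.887, -0.013, 0.462]
contact_force: [-0.1, -0.4, -1.8]
width: 0.504
gripper_force: 55.1
```

```bash
python3 - <<'E'
from h import *
s=r.read_state(); lane(s)
plan(tcp_for(.024,0,.058),lane_rot(s),n=10)
E
```

```text
t 7.4833 pack lane x,y mm [-34.5   2.4] zb 60.8 F [-0.1 -0.4 -1.8] grip 55.095242857933044
n 10 row [3.1 0.3 5. ] [-0.0003 -0.0001  0.0003]
```

>>> move_arm --targets '[[[1.6,0.2,2.5,0,0,0,0.8],[1.6,0.2,2.5,0,0,0,0.8],[1.6,0.2,2.5,0,0,0,0.8],[1.6,0.2,2.5,0,0,0,0.8],[1.6,0.2,2.5,0,0,0,0.8],[1.6,0.2,2.5,0,0,0,0.8],[1.6,0.2,2.5,0,0,0,0.8],[1.6,0.2,2.5,0,0,0,0.8],[1.6,0.2,2.5,0,0,0,0.8],[1.6,0.2,2.5,0,0,0,0.8]]]'

```text
t: 8.32
eef_pos: [0.5259, -0.3297, 0.0953]
tool_rot: [0.008, 0.887, -0.014, 0.462]
contact_force: [-4.3, 1.7, -0.1]
width: 0.504
gripper_force: 55.8
```

```bash
python3 - <<'E'
from h import *
s=r.read_state(); lane(s)
plan(tcp_for(.024,0,.057),lane_rot(s),n=10)
E
```

```text
t 8.3167 pack lane x,y mm [-5.2 -0.9] zb 59.8 F [-4.3  1.7 -0.1] grip 55.77279567718506
n 10 row [ 1.4 -0.1  2.6] [-0.0001 -0.0001  0.0003]
```

Contact with the follower, −4 N in x, where expected. Continuing to push it back.

>>> move_arm --targets '[[[1.4,-0.1,2.6,0,0,0,0.8],[1.4,-0.1,2.6,0,0,0,0.8],[1.4,-0.1,2.6,0,0,0,0.8],[1.4,-0.1,2.6,0,0,0,0.8],[1.4,-0.1,2.6,0,0,0,0.8],[1.4,-0.1,2.6,0,0,0,0.8],[1.4,-0.1,2.6,0,0,0,0.8],[1.4,-0.1,2.6,0,0,0,0.8],[1.4,-0.1,2.6,0,0,0,0.8],[0,0,0,0,0,0,0.8]]]'

```text
t: 9.15
eef_pos: [0.5525, -0.33, 0.0923]
tool_rot: [0.009, 0.887, -0.014, 0.462]
contact_force: [-3.4, -0.3, -0.3]
width: 0.508
gripper_force: 55.6
```

```bash
python3 - <<'E'
from h import *
s=r.read_state(); lane(s)
im,d,c=grab('wrist'); packface(d,c,s['eef_pos'])
plan(tcp_for(.024,0,.040),lane_rot(s),n=8)
E
```

```text
t 9.15 pack lane x,y mm [21.4 -0.2] zb 56.8 F [-3.4 -0.3 -0.3] grip 55.623207092285156
face yaw -1.87 pitch(dx/dz) 0.5 x@tcp 0.5309 ycen [-0.3541 -0.3034] topz 0.1722 toppitch -0.067
n 8 row [-1.5 -0.   1.5] [-0.0001 -0.0001  0.0004]
```

>>> move_arm --targets '[[[-1.5,0,1.3,0,0,0,0.8],[-1.5,0,1.3,0,0,0,0.8],[-1.5,0,1.3,0,0,0,0.8],[-1.5,0,1.3,0,0,0,0.8],[-1.5,0,1.3,0,0,0,0.8],[-1.5,0,1.3,0,0,0,0.8],[-1.5,0,1.3,0,0,0,0.8],[-1.5,0,1.3,0,0,0,0.8],[0,0,0,0,0,0,0.8]]]'

```text
t: 9.95
eef_pos: [0.5537, -0.3297, 0.076]
tool_rot: [0.008, 0.887, -0.014, 0.462]
contact_force: [-3.7, -0.2, -2.3]
width: 0.503
gripper_force: 55.7
```

```bash
python3 - <<'E'
from h import *
s=r.read_state(); lane(s)
E
```

```text
t 9.95 pack lane x,y mm [22.6  0.1] zb 40.5 F [-3.7 -0.2 -2.3] grip 55.68953454494476
```

>>> move_arm --targets '[[[-0.8,0,0.6,0,0,0,0.8],[-0.8,0,0.6,0,0,0,0.8],[-0.8,0,0.6,0,0,0,0.8],[-0.8,0,0.6,0,0,0,0.8],[0,0,0,0,0,0,0.8]]]' --force 30

```text
t: 10.37
eef_pos: [0.554, -0.3298, 0.0724]
tool_rot: [0.008, 0.887, -0.014, 0.462]
contact_force: [-4.0, -0.0, -1.5]
width: 0.504
gripper_force: 55.7
```

>>> move_arm --targets '[[[-0.8,0,0.6,0,0,0,0.8],[-0.8,0,0.6,0,0,0,0.8],[-0.8,0,0.6,0,0,0,0.8],[0,0,0,0,0,0,0.8]]]'

```text
t: 10.7
eef_pos: [0.5551, -0.3301, 0.0717]
tool_rot: [0.008, 0.885, -0.013, 0.464]
contact_force: [-7.4, 3.4, 11.5]
width: 0.507
gripper_force: 56.9
```

>>> move_arm --targets '[[[-0.8,0,0.6,0,0,0,0.8],[-0.8,0,0.6,0,0,0,0.8],[0,0,0,0,0,0,0.8]]]'

```text
t: 10.95
eef_pos: [0.556, -0.3303, 0.0716]
tool_rot: [0.008, 0.885, -0.012, 0.466]
contact_force: [-13.3, 7.0, 23.3]
width: 0.508
gripper_force: 58.3
```

Floor felt at an underside height of about 36 mm. Backing off the preload.

>>> move_arm --targets '[[[0.9,0,-0.7,0,0,0,0.8],[0.9,0,-0.7,0,0,0,0.8],[0.9,0,-0.7,0,0,0,0.8],[0,0,0,0,0,0,0.8],[0,0,0,0,0,0,0.8]]]'

```text
t: 11.37
eef_pos: [0.5542, -0.3302, 0.0716]
tool_rot: [0.009, 0.886, -0.014, 0.463]
contact_force: [-7.0, 1.1, 6.8]
width: 0.506
gripper_force: 56.3
```

```bash
python3 - <<'E'
from h import *
s=r.read_state(); lane(s); print(rot(s['tool_rot']).as_matrix().round(4))
im,d,c=grab('wrist'); packface(d,c,s['eef_pos']); cv2.imwrite('pics/w6.png',im)
E
```

```text
t 11.3667 pack lane x,y mm [23.1 -0.4] zb 36.1 F [-7.   1.1  6.8] grip 56.26163899898529
[[ 0.5709 -0.0322  0.8204]
 [-0.0163 -0.9995 -0.0279]
 [ 0.8208  0.0026 -0.5712]]
face yaw -1.86 pitch(dx/dz) 0.49 x@tcp 0.5327 ycen [-0.3543 -0.3036] topz 0.1515 toppitch -0.056
```

View pics/w6.png

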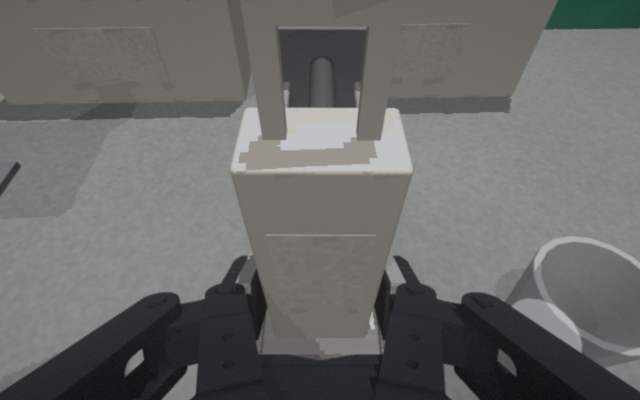

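The pack stands upright on the floor plate (top face rows 110–170, centred at col 322), about 10 mm behind the stop. Drawing it forward to the stop.

>>> move_arm --targets '[[[-0.75,0,-1.3,0,0,0,0.8],[-0.75,0,-1.3,0,0,0,0.8],[-0.75,0,-1.3,0,0,0,0.8],[-0.85,0,-1.2,0,0,0,0.8],[-0.85,0,-1.2,0,0,0,0.8],[0,0,0,0,0,0,0.8]]]'

```text
t: 11.92
eef_pos: [0.5464, -0.3299, 0.0716]
tool_rot: [0.009, 0.886, -0.014, 0.463]
contact_force: [-5.2, -0.5, 5.5]
width: 0.51
gripper_force: 55.9
```

```bash
python3 - <<'E'
from h import *
s=r.read_state(); lane(s)
im,d,c=grab('wrist'); packface(d,c,s['eef_pos'])
E
```

```text
t 11.9167 pack lane x,y mm [15.4 -0.3] zb 36.1 F [-5.2 -0.5  5.5] grip 55.86399972438812
face yaw -1.87 pitch(dx/dz) 0.49 x@tcp 0.5249 ycen [-0.354  -0.3034] topz 0.1516 toppitch -0.059
```

>>> move_arm --targets '[[[-0.5,0,-0.7,0,0,0,0.8],[-0.5,0,-0.7,0,0,0,0.8],[-0.5,0,-0.7,0,0,0,0.8],[0,0,0,0,0,0,0.8]]]'

```text
t: 12.3
eef_pos: [0.544, -0.3298, 0.0716]
tool_rot: [0.009, 0.886, -0.014, 0.463]
contact_force: [-2.5, -1.6, 5.8]
width: 0.508
gripper_force: 55.6
```

```bash
python3 - <<'E'
from h import *
s=r.read_state(); lane(s)
E
```

```text
t 12.3 pack lane x,y mm [12.9 -0.3] zb 36.1 F [-2.5 -1.6  5.8] grip 55.63123047351837
```

>>> move_arm --targets '[[[0,0,0,0,0,0,0.46],[0,0,0,0,0,0,0.42],[0,0,0,0,0,0,0.36],[0,0,0,0,0,0,0.25],[0,0,0,0,0,0,0.1],[0,0,0,0,0,0,0.1],[0,0,0,0,0,0,0.1]]]'

```text
t: 12.88
eef_pos: [0.544, -0.3293, 0.0712]
tool_rot: [0.008, 0.887, -0.014, 0.462]
contact_force: [0.6, 0.5, 0.1]
width: 0.898
gripper_force: 0.0
```

```bash
python3 - <<'E'
from h import *
s=r.read_state(); lane(s); print(s['width'])
im,d,c=grab('wrist'); packface(d,c,s['eef_pos'])
E
```

```text
t 12.8833 pack lane x,y mm [12.9  0.2] zb 35.7 F [0.6 0.5 0.1] grip 0.0
0.8979619735375153
face yaw -1.91 pitch(dx/dz) 0.42 x@tcp 0.5218 ycen [-0.3709 -0.2877] topz 0.1516 toppitch -0.064
```

>>> move_arm --targets '[[[0,0,-6,0,0,0,0.1],[0,0,-10,0,0,0,0.1],[0,0,-14,0,0,0,0.1],[0,0,-15,0,0,0,0.1],[0,0,-15,0,0,0,0.1],[0,0,-15,0,0,0,0.1],[0,0,-15,0,0,0,0.1],[0,0,-10,0,0,0,0.1],[0,0,0,0,0,0,0.1],[0,0,0,0,0,0,0.1]]]'

```text
t: 13.77
eef_pos: [0.4615, -0.3274, 0.1292]
tool_rot: [0.009, 0.886, -0.014, 0.463]
contact_force: [-0.0, -0.9, -0.3]
width: 0.896
gripper_force: 0.0
```

```bash
python3 - <<'E'
from h import *
s=r.read_state(); print(s['t'],s['eef_pos'],s['contact_force'])
im,d,c=grab('wrist'); P=pts(d,c); cv2.imwrite('pics/w7.png',im)
q=P.reshape(-1,3); q=q[(abs(q[:,0]-.523)<.012)&(abs(q[:,1]+.329)<.035)&(q[:,2]>.055)&(q[:,2]<.148)]
A=np.c_[q[:,1:],np.ones(len(q))]; k=np.linalg.lstsq(A,q[:,0],rcond=None)[0]; e=q[:,0]-A@k; q=q[abs(e)<.003]; A=np.c_[q[:,1:],np.ones(len(q))]; k=np.linalg.lstsq(A,q[:,0],rcond=None)[0]
print(len(q),k,np.percentile(q,[1,50,99],axis=0).round(4))
im,d,c=grab('scene'); P=pts(d,c)
for px in [(400,240),(452,250)]: print(P[px[1],px[0]])
m=(P[...,2]>.115)&(P[...,2]<.135)&(P[...,1]<-.3)&(P[...,1]>-.36)&(P[...,0]>.52)&(P[...,0]<.62); print('foll top',np.percentile(P[m],[2,50,98],axis=0).round(4).tolist())
E
```

```text
13.7667 [ 0.46151058 -0.32741394  0.12918384] [-0.04536169 -0.92901864 -0.32679726]
7111 [0.03473908 0.00120221 0.53355101] [[ 0.5209 -0.3499  0.0567]
 [ 0.5222 -0.3286  0.1133]
 [ 0.524  -0.3072  0.1474]]
[0.59130969 0.15873165 0.25414298]
[0.59126343 0.28626525 0.25557274]
foll top [[0.5284, -0.3473, 0.1152], [0.5502, -0.3228, 0.1241], [0.5608, -0.3034, 0.1337]]
```

View pics/w7.png

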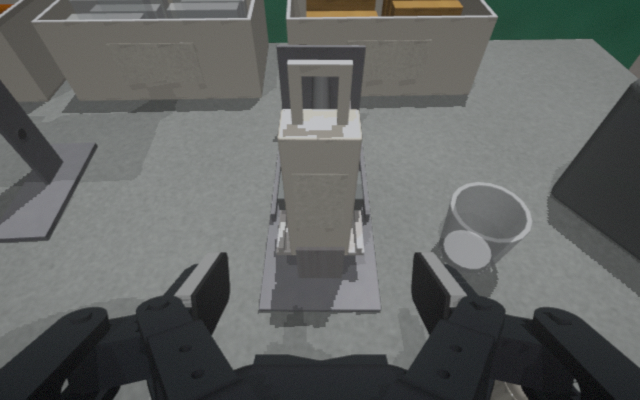

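The pack stands upright against the stop (front face cols 285–355, rows 135–250), yaw −2° matching the lane and no tilt. The gripper is clear and the other packs are unmoved. Handing in.

```bash
python3 -c "
from cell import r; print(r.close_job())"
```

```text
the job is handed in; nothing more can be done
None
```

The tall pack is off its hook and standing upright against the lane's front stop, held there by the follower and let go. The other packs are still on their hooks, and the job was handed in at about 14 s (no verdict shown).

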